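# Lay out the pipe parts of a flow training line

## Robot

A 6-joint arm with a two-finger parallel gripper is mounted at the origin on the work surface. World frame = base frame: x ahead of the robot, y to its left, z up, the work surface at z = 0. Lengths are in mm, angles in rad, forces in N, time in s.
With the tool pointing down it reaches from about 350 to 800 mm from the base axis. Payload 7.3 kg.
Tool frame: the origin (TCP) lies on the front face of the gripper's body, between the roots of the fingers; the fingertips stand arm.finger_overhang ahead of it and the grasp point (between the pads) lies 54 mm ahead of it (arm.finger_overhang is the distance from the TCP to the fingertips, in mm); z points along the fingers, y is the line along which they close (so a half turn about z gives the same grasp; the last joint's range is limited). The gripper opens to 85 mm and grips with 20 to 120 N. Pads are 22 mm wide; open, the fingers measure 114 mm over their backs; the gripper's body (76 mm by 85 mm) begins 54 mm behind the grasp point. The pads swing forward as they close: fully open they stand 13 mm farther back than shut.
Start: joints at [0.979, 0.342, 1.524, -0, 1.275, -0.146], TCP at [226.354, 473.71, 303.922] pointing down, gripper open.
Joint ranges: [-2.53, 2.53], [-0.77, 2.02], [0.04, 2.7], [-1, 4.14], [0.28, 2.66], [-3.11, 3.11]. Speed limits (rad/s): [2.57, 2.57, 3.14, 3.14, 3.14, 3.14].

## Interface

Orientations are given as a unit quaternion [x, y, z, w].
In Python, from plant import arm, cams, finder gives the robot as it stands.
- The arm moves only by the tool carry_out, never from a script. Its argument "commands" is text: rows parted by semicolons, each of 7 numbers parted by spaces: the shift along the tool's x, y, z in m, then the turn, a rotation vector about the tool's x, y, z in degrees, then the finger opening in m, from 0 to 0.0854. In form: dx dy dz wx wy wz hand; .... A call has 1 to 20 rows; each row shifts and turns the commanded pose from where the row before left it, along the tool's axes as they then stand; what a row does not reach is not made up. A row lasts 1/8 s, in which the tool goes at most 62.5 mm and 10.7 degrees, less where a joint would pass 70% of its speed; a pose out of reach is approached as far as the arm can. A call is refused whole if a number of a shift passes 0.0625 or a number of a turn 10.7, either way. A call with a gripper value outside its range is refused whole. The fingers move at their own pace and stop on an object; "grip_force" is the grip in N (left out, the last holds). Time passes only in rows, so rows that do not move let the fingers close. It gives the time, the measured TCP pose, the force, the opening and the grip force at its end, in the units of the state.
- arm.read_state(): the state, without advancing time (a new reading comes with each control period).
- cams.read_camera(name): name is "scene" or "top" or "wrist"; returns a dict with "img" (384x512x3 uint8, red, green, blue), "range_z" (384x512 float32, mm along the optical axis (not along the pixel's ray), 0 where there is no reading), "K" (3x3 intrinsics, pixels), "k1" (the pictures are not rectified: a ray, as slopes to the right and down, at radius r is drawn at 1 + k1 r^2 times it, then the intrinsics apply), "R" (3x3) and "t" (3): a world point X has camera coordinates R X + t. Camera axes: x right, y down, z forward; pixel columns grow to the right and rows downward; lengths in mm; the calibration is good to about 2 mm. A picture is of the moment at which its call begins.
- arm.hand_in(): hands the job in; it is judged then, once.
Trained networks look in the newest picture that a camera, given by its name, has taken for a name from the list of things; names that differ only in an ending like _2 or _b are one class to them, and where a whole thing is asked for, a point or a joint stands for the part that bears it (a point fixed in the world has none). Each returns a list of dicts, best first, with "p" (0 to 1); they miss things now and then, are a little off and sometimes report something else, mostly with a low value. They report only what shows in the picture. A call takes as long as a camera call. They do not tell look-alikes from the thing itself.
- finder.regions_of(thing, camera): "region" (384x512 bool, what is visible of it) and "position" ([column, row] in pixels, amid what is visible of it).
The state is a dict: "time_s": time; "joints": joint angles; "qd": joint speeds; "tau": joint torques, N m; "eef_pos": TCP position; "eef_rot": TCP orientation; "contact_force": force on the tool from outside, world axes, zero at the start; "wrist_torque": the same for the moment, N m; "grip_width": finger opening in mm; "gripper_force": force on a finger pad.
Only numpy, scipy, OpenCV 4.12 (cv2) and the standard library are available. Lean on these libraries where they do the work, as an engineer would, in place of code of your own. Each camera call takes 0.05 s, during which the arm holds its last target. There are 200 camera calls.

## Task

Lay out the pipe line on the grey board between the blue pump and the white-lidded tank: the brass strainer on the white pad beside the pump, the flow meter on the pad beside the tank, and the grey valve on the pad between those two, each upright, centred on its pad and with its pipe ends pointing along the line. When all three are in place, finish by setting the red handwheel down over the valve's stem so that it sits flat on the valve. Leave the blue handwheel where it lies.

Things in the scene. Friction and masses are not known exactly. Their poses are not given: they have to be found in the camera images.
- pump: Blue inline pump with a round upright motor and a steel flange at each end, 74 x 90 mm, 112 mm tall, fixed at one end of the board (either end, it differs from start to start). Origin at the centre of its underside, 210 mm from the middle pad; y along the line.
- tank: Clear box tank with a white flat lid and round white cap, 108 x 90 mm, 90 mm tall, fixed at the other end of the board. Origin at the centre of its underside, 210 mm from the middle pad; y along the line.
- pad_a: White flat rectangular pad, 60 (x) x 84 (y) x 6 mm thick, fixed on the grey board, its top 18 mm above the table; origin at the centre of its underside, y along the line of pads (centres 100 mm apart). All three pads look alike and are told apart only by their place: this is the end pad on the robot's left (+y), beside the pump or the tank.
- pad_b: White flat rectangular pad, 60 (x) x 84 (y) x 6 mm thick, fixed on the grey board, its top 18 mm above the table; origin at the centre of its underside, y along the line of pads (centres 100 mm apart). All three pads look alike and are told apart only by their place: this is the middle pad.
- pad_c: White flat rectangular pad, 60 (x) x 84 (y) x 6 mm thick, fixed on the grey board, its top 18 mm above the table; origin at the centre of its underside, y along the line of pads (centres 100 mm apart). All three pads look alike and are told apart only by their place: this is the end pad on the robot's right (-y), beside the pump or the tank.
- strainer: Loose, lies flat and upright. Brass Y-strainer, 38 mm wide (x), 72 mm long (y, its pipe axis; either way round will do), body 38 mm tall, with a round stub slanting up in its y-z plane to 64 mm, capped in copper; flat foot. Grip across x with the fingertips low, 12 mm above its foot (the body block is 36 mm wide and 30 mm tall). About 0.4 kg. Origin at the centre of its underside.
- valve: Loose, grey valve with blue round pipe ends, 40 mm wide (x), 72 mm long (y, its pipe axis; either way round), body 40 mm tall; on top a grey collar 28 mm across, its top at 46 mm, and a steel stem 10 mm across up to 66 mm. Grip across x, fingertips 12 mm above its foot. 0.3 kg. Origin: centre of underside. The wheel rests on the collar, underside 46 mm above this origin.
- flow_meter: Loose, lies flat and upright. White flow meter with an orange round window with black paddles on top, 44 mm wide (x), 72 mm long (y, its pipe axis; either way round will do), 46 mm tall. Grip across x, fingertips about 12 mm above its foot. About 0.25 kg. Origin at the centre of its underside.
- red_wheel: Loose red handwheel lying flat, 64 mm across and 8 mm thick at the rim, with three spokes and a hub 28 mm in diameter that rises to 30 mm and has a 16 mm hole right through; origin at the centre of its underside, z up along the hole; the hub can be gripped above the rim. Rigid plastic, about 80 g. It belongs on the valve.
- blue_wheel: Loose blue handwheel lying flat, 64 mm across and 8 mm thick at the rim, with three spokes and a hub 28 mm in diameter that rises to 30 mm and has a 16 mm hole right through; origin at the centre of its underside, z up along the hole; the hub can be gripped above the rim. Rigid plastic, about 80 g. It is a spare and stays where it is.
Things that resemble listed ones, but are neither listed nor needed, are in the scene too. Leave any turquoise look-alike of the valve alone. There is more than one size of the red_wheel; the one meant has the size given above.

How it is judged (in metres and radians):
On the way, in this order (a step that is already met when the one before it is completed fails the run):
1. strainer, valve and flow meter each lie on the right pad and are let go (((horizontal distance between strainer and pad_a below 0.012 m and z of strainer in the frame of pad_a between 0.0035 and 0.0085 m and angle between the y axis of strainer and the y axis of pad_a, either way round below 0.2 rad and angle between strainer's own z axis and vertical below 0.08 rad and horizontal distance between pad_a and pump below 0.15 m) or (horizontal distance between strainer and pad_c below 0.012 m and z of strainer in the frame of pad_c between 0.0035 and 0.0085 m and angle between the y axis of strainer and the y axis of pad_c, either way round below 0.2 rad and angle between strainer's own z axis and vertical below 0.08 rad and horizontal distance between pad_c and pump below 0.15 m)) and horizontal distance between valve and pad_b below 0.012 m and z of valve in the frame of pad_b between 0.0035 and 0.0085 m and angle between the y axis of valve and the y axis of pad_b, either way round below 0.2 rad and angle between valve's own z axis and vertical below 0.08 rad and ((horizontal distance between flow_meter and pad_a below 0.012 m and z of flow_meter in the frame of pad_a between 0.0035 and 0.0085 m and angle between the y axis of flow_meter and the y axis of pad_a, either way round below 0.2 rad and angle between flow_meter's own z axis and vertical below 0.08 rad and horizontal distance between pad_a and tank below 0.15 m) or (horizontal distance between flow_meter and pad_c below 0.012 m and z of flow_meter in the frame of pad_c between 0.0035 and 0.0085 m and angle between the y axis of flow_meter and the y axis of pad_c, either way round below 0.2 rad and angle between flow_meter's own z axis and vertical below 0.08 rad and horizontal distance between pad_c and tank below 0.15 m)) and contact force between the fingers and strainer below 0.3 N and contact force between the fingers and valve below 0.3 N and contact force between the fingers and flow_meter below 0.3 N), for 0.2 s.
2. the red handwheel sits over the stem, flat on the valve (horizontal distance between red_wheel and valve below 0.006 m and z of red_wheel in the frame of valve between 0.043 and 0.05 m and angle between red_wheel's own z axis and vertical below 0.1 rad), for 0.2 s.
At the end, for the whole second after the job is handed in: Strainer on the pad beside the pump, flow meter beside the tank, valve between: each resting within 12 mm of its pad's centre, tilt under 0.08 rad, y within 0.2 rad of the line. Red wheel on the valve's collar within 6 mm of its axis, 43-50 mm above its origin, level within 0.1 rad. All at rest (all of step 2 and ((horizontal distance between strainer and pad_a below 0.012 m and z of strainer in the frame of pad_a between 0.0035 and 0.0085 m and angle between the y axis of strainer and the y axis of pad_a, either way round below 0.2 rad and angle between strainer's own z axis and vertical below 0.08 rad and horizontal distance between pad_a and pump below 0.15 m) or (horizontal distance between strainer and pad_c below 0.012 m and z of strainer in the frame of pad_c between 0.0035 and 0.0085 m and angle between the y axis of strainer and the y axis of pad_c, either way round below 0.2 rad and angle between strainer's own z axis and vertical below 0.08 rad and horizontal distance between pad_c and pump below 0.15 m)) and horizontal distance between valve and pad_b below 0.012 m and z of valve in the frame of pad_b between 0.0035 and 0.0085 m and angle between the y axis of valve and the y axis of pad_b, either way round below 0.2 rad and angle between valve's own z axis and vertical below 0.08 rad and ((horizontal distance between flow_meter and pad_a below 0.012 m and z of flow_meter in the frame of pad_a between 0.0035 and 0.0085 m and angle between the y axis of flow_meter and the y axis of pad_a, either way round below 0.2 rad and angle between flow_meter's own z axis and vertical below 0.08 rad and horizontal distance between pad_a and tank below 0.15 m) or (horizontal distance between flow_meter and pad_c below 0.012 m and z of flow_meter in the frame of pad_c between 0.0035 and 0.0085 m and angle between the y axis of flow_meter and the y axis of pad_c, either way round below 0.2 rad and angle between flow_meter's own z axis and vertical below 0.08 rad and horizontal distance between pad_c and tank below 0.15 m)) and linear speed of each of strainer, valve, flow_meter, red_wheel below 0.02 m/s and angular speed of each of strainer, valve, flow_meter, red_wheel below 0.3 rad/s); the robot touches nothing.
It fails at once if the blue handwheel is moved by more than 20 mm (distance of blue_wheel from where it was at the start of the episode above 0.02 m).
It also fails if it takes over 109 s, if anything falls off the work surface, if the arm or the gripper's body presses on something with over 40 N, if the wrist force passes 120 N, or if a joint passes its speed limit or range.

## Working session

There is one attempt and no reset: what is moved stays moved. The work goes in short steps, Python scripts to look and compute and a tool call to move; the robot and the scene stay as the last step left them, time stands still between calls to the robot, and variables do not carry over. Pictures are saved under pics/ and viewed, at most 14 in all, crops included, and the job is handed in when it is done.

Besides the shell and the picture viewer there is one more tool, called after "Emit:" as name(argument=value, ...), one argument or row to a line, values as JSON. carry_out: Moves the arm, as the interface text tells. Its arguments: {"type":"object","properties":{"commands":{"type":"string"},"grip_force":{"type":"number"}},"required":["commands"]}

```bash
ls; mkdir -p pics
python3 - <<'E'
from plant import arm,cams,finder
import cv2,numpy as np
s=arm.read_state();print(s['time_s'],s['eef_pos'],s['eef_rot'],arm.finger_overhang,s['grip_width'])
for n in ['top','scene']:
    d=cams.read_camera(n);cv2.imwrite(f'pics/{n}0.png',d['img'][:,:,::-1]);print(n,d['K'].tolist(),d['k1'],d['R'].tolist(),d['t'].tolist())
    np.savez(f'{n}0.npz',**d)
E
```

```text
pics
0.0 [226.17769111 473.4558948  303.22121793] [ 2.21064202e-01  9.75258946e-01 -7.27588852e-04 -2.77975597e-04] 72.6 85.52798291218241
top [[353.46364910588863, 0.0, 254.3090395784894], [0.0, 353.46364910588863, 191.8568461793749], [0.0, 0.0, 1.0]] 0.02620705661791264 [[-0.014898516149788035, -0.9998187282406434, 0.011855162411253832], [-0.982999457722661, 0.012475817371447, -0.18318411529897646], [0.18300300635095837, -0.01438278972164302, -0.9830071388481034]] [-45.31347067339297, 552.8984030310129, 765.9008372217414]
scene [[449.3446209441989, 0.0, 258.62314260901326], [0.0, 449.3446209441989, 199.82990353989493], [0.0, 0.0, 1.0]] -0.14467214814034962 [[0.0958715403443954, 0.9953927926467753, -0.0013550272495840654], [0.716161075549201, -0.0699225761661304, -0.6944236079011885], [-0.6913190013446795, 0.06560504316853875, -0.7195651580577324]] [-1.1197143479187153, -364.4421667519504, 1802.6733302771875]
```

View pics/top0.png

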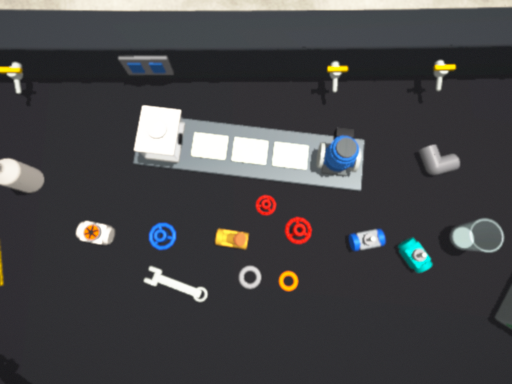

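View pics/scene0.png

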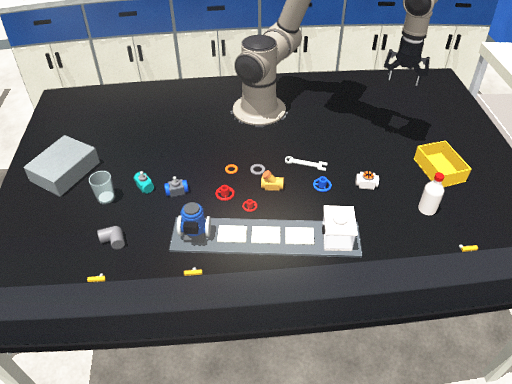

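The top view shows the pump at (343,152), which is the −y end, and the tank at (158,133), with the pads at (291,155), (250,151) and (210,146). The candidates are:
- **Strainer:** (232,239).
- **Valve:** grey/blue one at (367,240). The look-alike is turquoise at (415,255).
- **Flow meter:** (95,233).
- **Red wheel:** large at (298,230) or small at (266,205). The one meant should match the blue wheel at (162,236).

```bash
cat > h.py <<'E'
import numpy as np,cv2
def rays(d,uv):
    """undistorted slopes for pixels uv (N,2)"""
    K=d['K'];uv=np.asarray(uv,float).reshape(-1,1,2)
    return cv2.undistortPoints(uv,K,np.array([float(d['k1']),0,0,0,0])).reshape(-1,2)
def cloud(d,mask):
    v,u=np.nonzero(mask&(d['range_z']>0));s=rays(d,np.c_[u,v]);z=d['range_z'][v,u]
    return (np.c_[s*z[:,None],z]-d['t'])@d['R']   # R^T (Xc - t)
def onplane(d,uv,h):
    s=rays(d,uv);r=np.c_[s,np.ones(len(s))]@d['R'];c=-d['R'].T@d['t']
    return c+r*((h-c[2])/r[:,2])[:,None]
def project(d,X):
    c=np.atleast_2d(X)@d['R'].T+d['t'];s=c[:,:2]/c[:,2:]
    s=s*(1+d['k1']*(s**2).sum(1))[:,None];return s@d['K'][:2,:2].T+d['K'][:2,2]
def rect(P):
    (c,w,a)=cv2.minAreaRect(P[:,:2].astype(np.float32))
    if w[0]<w[1]:a+=90   # a: angle of the long side
    return np.round(c,1),np.round(sorted(w),1),round((a+90)%180-90,1)
E
python3 - <<'E'
from plant import arm,cams,finder
from h import *
d=cams.read_camera('top')
for n in ['pump','tank','pad_a','strainer','valve','flow_meter','red_wheel','blue_wheel']:
    for r in finder.regions_of(n,'top')[:4]:
        P=cloud(d,r['region'])
        if len(P)<10: print(n,r['p'],'few');continue
        z=P[:,2];c,w,a=rect(P[z>np.median(z)-40])
        print(n,round(r['p'],2),np.round(r['position']),c,w,a,'z',np.percentile(z,[2,50,98]).round(),len(P))
i=d['img'][:, :, ::-1];cv2.imwrite('pics/c1.png',cv2.resize(i[185:285,60:460],None,fx=2,fy=2,interpolation=cv2.INTER_CUBIC))
E
```

```text
pump 0.9 [337. 157.] [ 644.9 -252.5] [86.8 89.8] 82.5 z [ 14. 101. 126.] 1535
tank 0.81 [162. 135.] [690.3 163.9] [ 90.8 107.2] -8.1 z [ 20.  92. 104.] 2242
tank 0.47 [250. 152.] [665.4 -43.8] [64.6 84.3] 82.1 z [15. 18. 21.] 805
pad_a 0.87 [210. 143.] [676.5  54.5] [63.3 87.5] 81.5 z [13. 18. 21.] 833
pad_a 0.87 [249. 151.] [662.9 -43.5] [60.5 84.3] 82.6 z [15. 18. 21.] 800
pad_a 0.62 [290. 154.] [ 651. -143.] [63.1 87.8] 82.4 z [13. 18. 21.] 836
strainer 0.6 [230. 237.] [449.5   2.9] [40.8 77.6] 79.7 z [-0. 36. 65.] 526
valve 0.81 [367. 242.] [ 440.9 -313.1] [41.2 71.9] -80.4 z [16. 37. 65.] 581
valve 0.76 [417. 257.] [ 403.4 -432.9] [56.5 83.4] 31.1 z [-1. 36. 63.] 733
flow_meter 0.75 [370. 241.] [ 442.4 -320.5] [42.3 87.7] -79.4 z [ 8. 37. 64.] 623
flow_meter 0.62 [ 93. 235.] [467.  325.6] [49.8 90.6] 78.2 z [-0. 37. 47.] 697
red_wheel 0.84 [297. 228.] [ 467.8 -156.3] [61.7 65.4] -27.3 z [-2.  6. 31.] 554
red_wheel 0.49 [265. 202.] [531.4 -79.3] [42.5 44.7] 71.0 z [-2.  6. 24.] 188
blue_wheel 0.74 [163. 238.] [456.8 166.7] [62.2 64.4] -70.2 z [-2.  7. 32.] 542
```

View pics/c1.png

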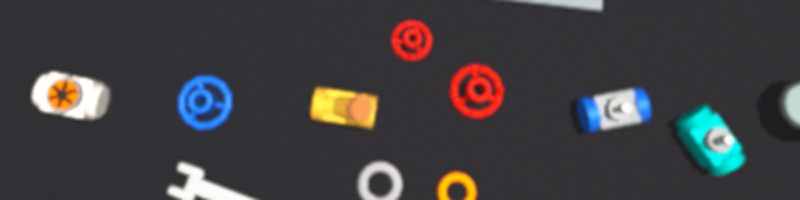

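The crop confirms the choices: the grey valve with blue ends at top-view (367,240), and the large red wheel at (298,230). The wheel measures 62–65 mm across; the small one measures 43 mm. Next I refine the poses.

```bash
cat >> h.py <<'E'
def near(P,c,r,z0,z1):
    return P[(np.hypot(P[:,0]-c[0],P[:,1]-c[1])<r)&(P[:,2]>z0)&(P[:,2]<z1)]
def plan(s,xyz,yaw):
    """turn about tool z (deg, after which tool y lies at world angle yaw mod 180), then shift in tool axes (mm)"""
    from scipy.spatial.transform import Rotation as R
    q=R.from_quat(s['eef_rot']);M=q.as_matrix();cur=np.degrees(np.arctan2(M[1,1],M[0,1]))
    dw=(yaw-cur+90)%180-90;N=M@R.from_euler('z',-dw,degrees=True).as_matrix()
    print('turn',round(-dw,1),'shift',np.round(N.T@(np.array(xyz)-s['eef_pos']),1),'tilt',np.degrees(np.arccos(-M[2,2])).round(2))
E
python3 - <<'E'
from plant import arm,cams
from h import *
d=cams.read_camera('top');e=cams.read_camera('scene');A=cloud(d,d['range_z']>0);B=cloud(e,e['range_z']>0)
for n,c,r,z0,z1 in [('strainer',(449.5,3),55,10,34),('valve',(441,-313),52,10,37),('valve_stem',(441,-313),35,50,80),('flow',(463,325),55,10,60),('red',(468,-156),38,-3,40),('redhub',(468,-156),38,20,40),('pads',(664,-44),300,15.5,24)]:
    for P in (A,B):
        Q=near(P,c,r,z0,z1)
        if len(Q)>4 and n!='pads': print(n,rect(Q),'med',np.median(Q,0).round(1),len(Q))
s=arm.read_state();plan(s,(441,-313,200),9.6)
E
```

```text
strainer (array([448.7,   0. ]), array([37.2, 70.9]), 80.3) med [441.6   9.2  30. ] 174
strainer (array([453.6,  -0.5]), array([38. , 68.9]), 86.2) med [4.642e+02 1.000e-01 2.620e+01] 148
valve (array([ 441.1, -313. ]), array([41.9, 71.3]), -80.2) med [ 439.4 -300.9   34.7] 328
valve (array([ 441.9, -314.2]), array([48.1, 69.3]), -77.0) med [ 459.3 -310.4   26.8] 156
valve_stem (array([ 440.5, -312.4]), array([9.2, 9.5]), 50.0) med [ 440.1 -311.4   64.6] 28
valve_stem (array([ 442.7, -311.2]), array([13.9, 20.4]), 63.7) med [ 444.  -310.5   59.9] 24
flow (array([465.4, 316.8]), array([43.5, 71.8]), 77.2) med [463.9 309.3  37.2] 643
flow (array([471.3, 316.6]), array([45.2, 74.5]), 76.9) med [481.1 313.5  35.6] 300
red (array([ 467.7, -156. ]), array([74.3, 74.3]), -46.3) med [ 466.9 -154.9    2.7] 778
red (array([ 471.9, -156.2]), array([67.1, 75.2]), 87.1) med [ 476.3 -156.     8. ] 307
redhub (array([ 467.1, -156.4]), array([26.1, 26.4]), -46.8) med [ 466.9 -156.    29.5] 84
redhub (array([ 470.1, -156.2]), array([26.6, 27.1]), 2.3) med [ 471.3 -156.6   30. ] 58
turn 54.9 shift [-811.5   80.4  103.9] tilt 0.01
```

Run:
```python
from plant import arm
from h import *
plan(arm.read_state(),(465.4,316.8,230),-12.8)
```

```text
turn 77.3 shift [-100.   267.9   73.9] tilt 0.01
```

Emit:
carry_out(
  commands="0 0 0 0 0 9.66 0.0854;0 0 0 0 0 9.66 0.0854;0 0 0 0 0 9.66 0.0854;0 0 0 0 0 9.66 0.0854;0 0 0 0 0 9.66 0.0854;0 0 0 0 0 9.66 0.0854;0 0 0 0 0 9.66 0.0854;0 0 0 0 0 9.66 0.0854;-.02 .0447 .0123 0 0 0 0.0854;-.02 .0447 .0123 0 0 0 0.0854;-.02 .0447 .0123 0 0 0 0.0854;-.02 .0447 .0123 0 0 0 0.0854;-.02 .0447 .0123 0 0 0 0.0854;0 .0447 .0123 0 0 0 0.0854;0 0 0 0 0 0 .0854;0 0 0 0 0 0 .0854",
  grip_force=40,
)

```text
time_s: 2.65
eef_pos: [465.2, 316.8, 230.0]
eef_rot: [0.782, 0.624, -0.0, -0.0]
contact_force: [-0.5, 0.4, 0.2]
grip_width: 85.6
gripper_force: 0.0
```

```bash
cat >> h.py <<'E'
def wr(cams,c,r,z0,z1):
    w=cams.read_camera('wrist');Q=near(cloud(w,w['range_z']>0),c,r,z0,z1)
    if len(Q)>4: print('wrist',rect(Q),'zmax',Q[:,2].max().round(1),len(Q))
    return w
E
python3 - <<'E'
from plant import arm,cams
from h import *
s=arm.read_state();print(s['time_s'],s['eef_pos'])
w=wr(cams,(465.4,316.8),55,8,60)
cv2.imwrite('pics/w1.png',w['img'][:,:,::-1])
plan(s,(465.4,316.8,84),-12.8)
E
```

```text
2.65 [465.18671181 316.76497389 229.99917245]
wrist (array([466.4, 316.7]), array([43.7, 72.6]), 78.7) zmax 47.8 2934
turn -0.0 shift [1.00e-01 3.00e-01 1.46e+02] tilt 0.05
```

View pics/w1.png

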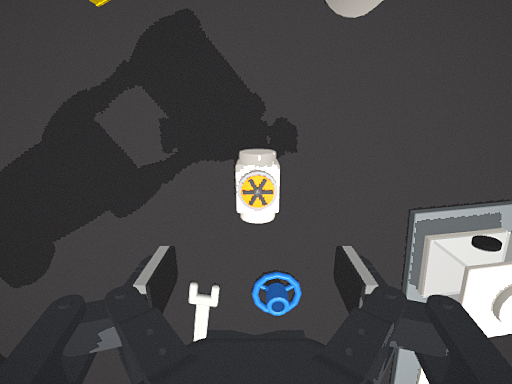

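Emit:
carry_out(
  commands="0.0007 0.001 .036 0 0 0 0.0854;0 0 .036 0 0 0 0.0854;0 0 .036 0 0 0 0.0854;0 0 .036 0 0 0 0.0854;0 0 0 0 0 0 .0854;0 0 0 0 0 0 0.03;0 0 0 0 0 0 0.03;0 0 0 0 0 0 0.03;0 0 0 0 0 0 0.03;0 0 0 0 0 0 0.03;0 0 0 0 0 0 0.03;0 0 0 0 0 0 0.03;0 0 0 0 0 0 0.03",
  grip_force=40,
)

```text
time_s: 4.32
eef_pos: [467.4, 317.7, 88.0]
eef_rot: [0.782, 0.624, 0.002, 0.0]
contact_force: [-1.5, 0.8, 6.5]
grip_width: 43.2
gripper_force: 42.0
```

Emit:
carry_out(
  commands="0 0 -.03 0 0 0 0.03;0 0 -.04 0 0 0 0.03;0 0 -.05 0 0 0 0.03;0 0 0 0 0 0 0.03;0 0 0 0 0 0 0.03",
)

```text
time_s: 4.95
eef_pos: [466.2, 316.9, 205.7]
eef_rot: [0.782, 0.624, -0.0, -0.0]
contact_force: [-0.7, 0.3, -2.7]
grip_width: 42.9
gripper_force: 41.9
```

Run:
```python
from plant import arm,cams
from h import *
s=arm.read_state();print(s['time_s'],s['eef_pos'],s['grip_width'],s['contact_force'])
w=cams.read_camera('wrist');M=s['eef_rot']
P=cloud(w,w['range_z']>0);Q=near(P,s['eef_pos'],75,-20,400);Z=s['eef_pos'][2]-Q[:,2]
print(np.histogram(Z,bins=range(0,110,5)))
F=Q[(Z>20)&(Z<100)];print(rect(F));cv2.imwrite('pics/w2.png',w['img'][:,:,::-1])
plan(s,(676.5,54.5,s['eef_pos'][2]),-7.4)
d=cams.read_camera('top')
for c in [(676.5,54.5),(664,-44),(651,-143)]:
    print(rect(near(cloud(d,d['range_z']>0),c,54,16,24)))
```

```text
4.95 [466.24848068 316.85679729 205.6774028 ] 42.93197280085655 [-0.71702641  0.34214573 -2.71569878]
(array([2225, 1675, 2810, 2829, 1115,  533,  656,  382, 3525, 2110, 4411,
        869,  481,  262,  172,  145,   81,   12,    0,    0,    0]), array([  0,   5,  10,  15,  20,  25,  30,  35,  40,  45,  50,  55,  60,
        65,  70,  75,  80,  85,  90,  95, 100, 105]))
(array([466.9, 321.7]), array([82.8, 86.9]), 30.2)
turn -5.4 shift [-2.331e+02  2.423e+02 -1.000e-01] tilt 0.05
(array([676.9,  54.9]), array([61.8, 84.2]), 83.6)
(array([672.1, -45.1]), array([78.5, 83.9]), 82.5)
(array([ 650.8, -141.8]), array([62.8, 86.5]), 81.7)
```

View pics/w2.png

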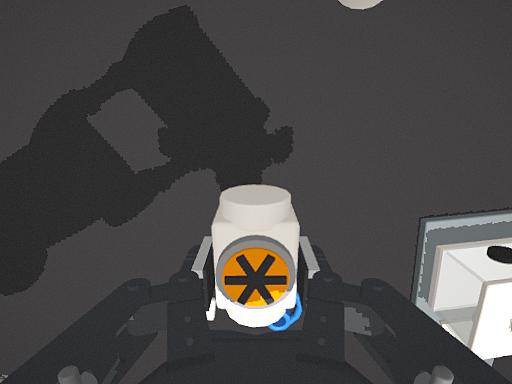

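Run:
```python
from plant import arm,cams
from h import *
from scipy.spatial.transform import Rotation as R
s=arm.read_state();w=cams.read_camera('wrist')
print(R.from_quat(s['eef_rot']).inv().apply(-w['R'].T@w['t']-s['eef_pos']))
P=cloud(w,w['range_z']>0);Q=near(P,s['eef_pos'],75,100,240);L=R.from_quat(s['eef_rot']).inv().apply(Q-s['eef_pos'])
t=L[(abs(L[:,1])<20)&(L[:,2]<60)&(L[:,2]>30)]
b=np.percentile(t,[1,99],axis=0).round(1);print(b)
```

```text
[ 77.17001632  -0.96652423 -70.07507854]
[[-35.3 -19.4  41.2]
 [ 34.7  19.3  59.1]]
```

Emit:
carry_out(
  commands="0 0 -.02 0 0 -5.4 0.03;-.0333 .0346 0 0 0 0 0.03;-.0333 .0346 0 0 0 0 0.03;-.0333 .0346 0 0 0 0 0.03;-.0333 .0346 0 0 0 0 0.03;-.0333 .0346 0 0 0 0 0.03;-.0333 .0346 0 0 0 0 0.03;-.0333 .0347 0 0 0 0 0.03;0 0 0 0 0 0 0.03;0 0 0 0 0 0 0.03;0 0 0 0 0 0 0.03",
)

```text
time_s: 6.48
eef_pos: [676.3, 55.9, 225.6]
eef_rot: [0.751, 0.66, -0.0, -0.001]
contact_force: [0.9, 0.3, -2.5]
grip_width: 43.0
gripper_force: 42.0
```

Run:
```python
from plant import arm,cams
from h import *
s=arm.read_state();print(s['eef_pos'])
plan(s,(676.7,54.7,107),-7.4)
```

```text
[676.27904989  55.86325823 225.59164723]
turn 0.1 shift [ -1.1   0.7 118.6] tilt 0.08
```

Emit:
carry_out(
  commands="-.001 .0006 .03 0 0 0 0.03;0 0 .03 0 0 0 0.03;0 0 .03 0 0 0 0.03;0 0 .02 0 0 0 0.03;0 0 .005 0 0 0 0.03;0 0 .003 0 0 0 0.03;0 0 0.002 0 0 0 0.03;0 0 0 0 0 0 0.03",
)

```text
time_s: 7.48
eef_pos: [677.7, 53.7, 106.8]
eef_rot: [0.751, 0.66, 0.0, 0.0]
contact_force: [0.2, -0.9, -2.1]
grip_width: 42.7
gripper_force: 41.9
```

Emit:
carry_out(
  commands="0 0 0.002 0 0 0 0.03;0 0 0 0 0 0 0.03;0 0 0 0 0 0 0.03",
)

```text
time_s: 7.85
eef_pos: [677.8, 53.6, 106.0]
eef_rot: [0.751, 0.66, 0.001, 0.001]
contact_force: [-2.5, 0.5, 5.9]
grip_width: 43.6
gripper_force: 43.0
```

Contact made. I release, go up and move to the strainer.

Emit:
carry_out(
  commands="0 0 0 0 0 0 0.0854;0 0 0 0 0 0 0.0854;0 0 0 0 0 0 0.0854;0 0 0 0 0 0 0.0854;0 0 -.03 0 0 0 0.0854;0 0 -.05 0 0 0 0.0854;0 0 -.05 0 0 0 0.0854;0 0 0 0 0 0 0.0854;0 0 0 0 0 0 0.0854",
)

```text
time_s: 8.98
eef_pos: [677.1, 53.6, 233.5]
eef_rot: [0.751, 0.66, -0.0, -0.0]
contact_force: [0.5, -0.4, -0.3]
grip_width: 85.2
gripper_force: 0.0
```

Run:
```python
from plant import arm,cams
from h import *
s=arm.read_state();print(s['eef_pos'],s['time_s'])
wr(cams,(676.7,54.7),55,30,70)
plan(s,(448.7,0,215),-9.7)
```

```text
[677.08029038  53.63635407 233.45272112] 8.975
wrist (array([677.1,  53.1]), array([43.9, 71.2]), 83.4) zmax 66.9 3173
turn 2.3 shift [ -91.3 -216.1   18.7] tilt 0.05
```

Emit:
carry_out(
  commands="0 0 0 0 0 2.3 0.0854;-.0183 -.0432 .0037 0 0 0 0.0854;-.0183 -.0432 .0037 0 0 0 0.0854;-.0183 -.0432 .0037 0 0 0 0.0854;-.0183 -.0432 .0037 0 0 0 0.0854;-.0183 -.0432 .0037 0 0 0 0.0854;0 0 0 0 0 0 0.0854;0 0 0 0 0 0 0.0854;0 0 0 0 0 0 0.0854",
)

```text
time_s: 10.15
eef_pos: [450.1, -0.0, 215.3]
eef_rot: [0.764, 0.645, 0.0, 0.0]
contact_force: [0.9, 0.4, 0.6]
grip_width: 85.0
gripper_force: 0.0
```

Run:
```python
from plant import arm,cams
from h import *
s=arm.read_state();print(s['eef_pos'],s['time_s'])
wr(cams,(448.7,0),55,8,34)
plan(s,(448.7,0,86),-9.7)
```

```text
[ 4.50090791e+02 -2.10289502e-02  2.15343361e+02] 10.15
wrist (array([448.2,   1. ]), array([37.4, 70.6]), 80.3) zmax 34.0 991
turn -0.0 shift [ -0.2  -1.4 129.3] tilt 0.02
```

Emit:
carry_out(
  commands="0.0005 -0.0016 .036 0 0 0 0.0854;0 0 .036 0 0 0 0.0854;0 0 .036 0 0 0 0.0854;0 0 .0205 0 0 0 0.0854;0 0 0 0 0 0 .0854;0 0 0 0 0 0 0.025;0 0 0 0 0 0 0.025;0 0 0 0 0 0 0.025;0 0 0 0 0 0 0.025;0 0 0 0 0 0 0.025;0 0 0 0 0 0 0.025;0 0 0 0 0 0 0.025;0 0 0 0 0 0 0.025;0 0 0 0 0 0 0.025;0 0 -.03 0 0 0 0.025;0 0 -.05 0 0 0 0.025;0 0 -.05 0 0 0 0.025;0 0 0 0 0 0 0.025;0 0 0 0 0 0 0.025",
  grip_force=50,
)

```text
time_s: 12.58
eef_pos: [446.7, 0.9, 216.2]
eef_rot: [0.764, 0.645, -0.001, -0.001]
contact_force: [-0.1, 0.2, -4.7]
grip_width: 34.6
gripper_force: 53.0
```

```bash
cat >> h.py <<'E'
def held(s,w,z0,z1,yh=17):
    from scipy.spatial.transform import Rotation as R
    q=R.from_quat(s['eef_rot']).inv();L=q.apply(cloud(w,w['range_z']>0)-s['eef_pos'])
    t=L[(abs(L[:,1])<yh)&(L[:,2]>z0)&(L[:,2]<z1)&(abs(L[:,0])<60)];print('held',np.percentile(t,[1,50,99],axis=0).round(1).tolist(),len(t))
E
python3 - <<'E'
from plant import arm,cams
from h import *
s=arm.read_state();print(s['eef_pos'],s['time_s'])
w=cams.read_camera('wrist');held(s,w,20,80);held(s,w,48,62);cv2.imwrite('pics/w3.png',w['img'][:,:,::-1])
plan(s,(650.9,-142.5,230),-7.4)
E
```

```text
[446.65386552   0.85446621 216.16209991] 12.575
held [[-21.6, -16.5, 22.4], [6.4, 0.2, 50.7], [35.6, 16.7, 76.3]] 9442
held [[-24.7, -16.7, 48.4], [18.0, 0.5, 54.3], [35.5, 16.6, 61.1]] 4799
turn -2.3 shift [-115.9  221.   -14.3] tilt 0.11
```

View pics/w3.png

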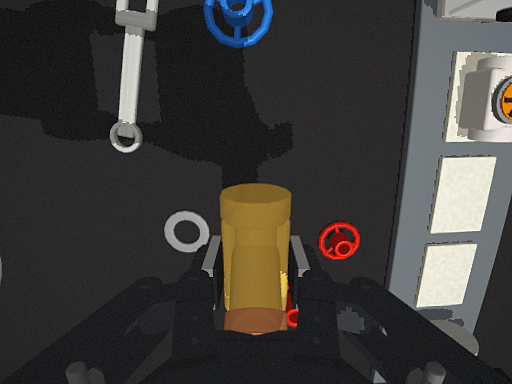

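Emit:
carry_out(
  commands="0 0 -.014 0 0 -2.3 0.025;-.0232 .0442 0 0 0 0 0.025;-.0232 .0442 0 0 0 0 0.025;-.0232 .0442 0 0 0 0 0.025;-.0232 .0442 0 0 0 0 0.025;-.0232 .0442 0 0 0 0 0.025;0 0 0 0 0 0 0.025;0 0 0 0 0 0 0.025;0 0 0 0 0 0 0.025",
)

```text
time_s: 13.75
eef_pos: [650.9, -142.0, 230.3]
eef_rot: [0.751, 0.66, -0.0, -0.001]
contact_force: [-0.3, 0.4, -4.9]
grip_width: 34.9
gripper_force: 53.1
```

Run:
```python
from plant import arm,cams
from h import *
s=arm.read_state();print(s['eef_pos'])
plan(s,(650.9,-142.5,107),-7.4)
```

```text
[ 650.8711626  -142.02251276  230.27220821]
turn 0.0 shift [ -0.6   0.4 123.3] tilt 0.13
```

Emit:
carry_out(
  commands="-.0005 0 .035 0 0 0 0.025;0 0 .035 0 0 0 0.025;0 0 .03 0 0 0 0.025;0 0 .018 0 0 0 0.025;0 0 .003 0 0 0 0.025;0 0 .002 0 0 0 0.025;0 0 0.0015 0 0 0 0.025;0 0 0 0 0 0 0.025;0 0 0 0 0 0 0.025",
)

```text
time_s: 14.88
eef_pos: [651.9, -143.4, 107.1]
eef_rot: [0.751, 0.66, 0.0, 0.0]
contact_force: [-0.8, 0.5, -4.5]
grip_width: 34.6
gripper_force: 53.1
```

Emit:
carry_out(
  commands="0 0 .0015 0 0 0 0.025;0 0 .0015 0 0 0 0.025;0 0 0 0 0 0 0.025;0 0 0 0 0 0 0.025",
)

```text
time_s: 15.38
eef_pos: [651.9, -143.4, 106.2]
eef_rot: [0.751, 0.66, 0.0, 0.001]
contact_force: [-6.4, 2.0, 10.3]
grip_width: 34.3
gripper_force: 55.0
```

Emit:
carry_out(
  commands="0 0 0 0 0 0 0.0854;0 0 0 0 0 0 0.0854;0 0 0 0 0 0 0.0854;0 0 0 0 0 0 0.0854;0 0 0 0 0 0 0.0854;0 0 -.03 0 0 0 0.0854;0 0 -.05 0 0 0 0.0854;0 0 -.05 0 0 0 0.0854;0 0 0 0 0 0 0.0854;0 0 0 0 0 0 0.0854",
)

```text
time_s: 16.62
eef_pos: [651.3, -143.3, 233.0]
eef_rot: [0.751, 0.66, -0.0, -0.0]
contact_force: [-0.2, 0.4, -0.2]
grip_width: 85.4
gripper_force: 0.0
```

Run:
```python
from plant import arm,cams
from h import *
s=arm.read_state();print(s['eef_pos'],s['time_s'])
wr(cams,(651,-142.5),48,26,60)
plan(s,(441,-313,215),9.8)
```

```text
[ 651.32182449 -143.27354558  232.99738265] 16.625
wrist (array([ 651.5, -143. ]), array([36.2, 70.3]), 82.8) zmax 60.0 1678
turn -17.2 shift [-131.5 -236.1   18.1] tilt 0.05
```

Emit:
carry_out(
  commands="0 0 0 0 0 -8.6 0.0854;0 0 0 0 0 -8.6 0.0854;-.0263 -.0472 0.003 0 0 0 0.0854;-.0263 -.0472 0.003 0 0 0 0.0854;-.0263 -.0472 0.003 0 0 0 0.0854;-.0263 -.0472 0.003 0 0 0 0.0854;-.0263 -.0472 0.003 0 0 0 0.0854;0 0 0 0 0 0 0.0854;0 0 0 0 0 0 0.0854;0 0 0 0 0 0 0.0854",
)

```text
time_s: 17.92
eef_pos: [442.2, -312.2, 218.1]
eef_rot: [0.644, 0.765, 0.0, -0.0]
contact_force: [0.9, -0.2, -0.1]
grip_width: 85.5
gripper_force: 0.0
```

Run:
```python
from plant import arm,cams
from h import *
s=arm.read_state();print(s['eef_pos'],s['time_s'])
wr(cams,(441,-313),50,8,38);wr(cams,(441,-313),50,55,80)
plan(s,(441,-313,87.5),9.8)
```

```text
[ 442.23000556 -312.18242817  218.06471142] 17.925
wrist (array([ 441.4, -314.3]), array([40. , 71.2]), -80.0) zmax 38.0 1821
wrist (array([ 441.6, -314.8]), array([ 8.9, 10. ]), -77.9) zmax 67.9 130
turn 0.1 shift [ -0.7  -1.3 130.6] tilt 0.05
```

Emit:
carry_out(
  commands="-0.0016 -0.001 .036 0 0 0 0.0854;0 0 .036 0 0 0 0.0854;0 0 .036 0 0 0 0.0854;0 0 .0225 0 0 0 0.0854;0 0 0 0 0 0 .0854;0 0 0 0 0 0 0.03;0 0 0 0 0 0 0.03;0 0 0 0 0 0 0.03;0 0 0 0 0 0 0.03;0 0 0 0 0 0 0.03;0 0 0 0 0 0 0.03;0 0 0 0 0 0 0.03;0 0 0 0 0 0 0.03;0 0 -.03 0 0 0 0.03;0 0 -.05 0 0 0 0.03;0 0 -.055 0 0 0 0.03;0 0 0 0 0 0 0.03;0 0 0 0 0 0 0.03",
  grip_force=40,
)

```text
time_s: 20.27
eef_pos: [440.2, -314.3, 222.4]
eef_rot: [0.644, 0.765, 0.0, -0.001]
contact_force: [-0.4, -0.2, -3.3]
grip_width: 39.1
gripper_force: 41.4
```

Run:
```python
from plant import arm,cams
from h import *
s=arm.read_state();print(s['eef_pos'],s['time_s'])
w=cams.read_camera('wrist');held(s,w,40,80);held(s,w,15,32)
plan(s,(664,-44,230),-7.4)
```

```text
[ 440.20850623 -314.32689706  222.4085165 ] 20.275
held [[-34.0, -16.7, 42.3], [13.7, -0.1, 52.7], [36.4, 16.6, 77.0]] 7971
held [[-3.8, -5.7, 22.1], [2.7, -0.7, 24.0], [5.6, 3.9, 31.9]] 610
turn 17.2 shift [296.9 187.1  -7.5] tilt 0.08
```

Emit:
carry_out(
  commands="0 0 -.0035 0 0 8.6 0.03;0 0 -.004 0 0 8.6 0.03;.0424 .0267 0 0 0 0 .03;.0424 .0267 0 0 0 0 .03;.0424 .0267 0 0 0 0 .03;.0424 .0267 0 0 0 0 .03;.0424 .0267 0 0 0 0 .03;.0424 .0267 0 0 0 0 .03;.0424 .0267 0 0 0 0 .03;0 0 0 0 0 0 0.03;0 0 0 0 0 0 0.03;0 0 0 0 0 0 0.03",
)

```text
time_s: 21.82
eef_pos: [663.7, -45.7, 229.8]
eef_rot: [0.752, 0.659, -0.001, -0.001]
contact_force: [-0.3, -0.5, -2.3]
grip_width: 39.4
gripper_force: 41.6
```

Run:
```python
from plant import arm,cams
from h import *
s=arm.read_state();print(s['eef_pos'])
plan(s,(664,-44.5,107),-7.4)
```

```text
[663.6705572  -45.72361068 229.76856675]
turn -0.1 shift [  1.3   0.4 122.8] tilt 0.1
```

Emit:
carry_out(
  commands=".001 0 .035 0 0 0 0.03;0 0 .035 0 0 0 0.03;0 0 .03 0 0 0 0.03;0 0 .018 0 0 0 0.03;0 0 .0035 0 0 0 0.03;0 0 .002 0 0 0 0.03;0 0 0.002 0 0 0 0.03;0 0 0 0 0 0 0.03;0 0 0 0 0 0 0.03",
)

```text
time_s: 22.95
eef_pos: [665.2, -43.8, 107.4]
eef_rot: [0.751, 0.66, 0.001, 0.001]
contact_force: [-1.8, -0.2, 6.5]
grip_width: 39.0
gripper_force: 42.6
```

Emit:
carry_out(
  commands="0 0 0 0 0 0 0.0854;0 0 0 0 0 0 0.0854;0 0 0 0 0 0 0.0854;0 0 0 0 0 0 0.0854;0 0 0 0 0 0 0.0854;0 0 -.03 0 0 0 0.0854;0 0 -.05 0 0 0 0.0854;0 0 -.05 0 0 0 0.0854;0 0 0 0 0 0 0.0854;0 0 0 0 0 0 0.0854",
)

```text
time_s: 24.2
eef_pos: [664.1, -43.6, 234.5]
eef_rot: [0.751, 0.66, -0.0, -0.0]
contact_force: [-0.2, -0.2, -0.9]
grip_width: 85.5
gripper_force: 0.0
```

Run:
```python
from plant import arm,cams
from h import *
s=arm.read_state();print(s['eef_pos'],s['time_s'])
w=wr(cams,(664,-44),48,30,57);wr(cams,(664,-44),25,75,90);wr(cams,(664,-44),25,59,68);cv2.imwrite('pics/w4.png',w['img'][:,:,::-1])
wr(cams,(677,54),48,30,70);wr(cams,(651,-143),48,26,50)
d=cams.read_camera('top');A=cloud(d,d['range_z']>0)
for c,r,a,b in [((664,-44),25,75,95),((664,-44),48,30,57),((677,54),48,30,70),((651,-143),48,26,50),((467.4,-156.2),38,20,40)]:
    print('top',rect(near(A,c,r,a,b)))
plan(s,(467.3,-156.2,180),-7.4)
```

```text
[664.1452829  -43.56524538 234.46884433] 24.2
wrist (array([664.9, -43.4]), array([40. , 71.3]), 82.6) zmax 57.0 2017
wrist (array([664.8, -43.6]), array([9.2, 9.8]), -58.4) zmax 85.4 128
wrist (array([665.2, -43.2]), array([27. , 37.9]), 40.9) zmax 67.5 536
wrist (array([676.8,  52.7]), array([43.7, 72.1]), 82.8) zmax 66.3 4178
wrist (array([ 651.7, -142.2]), array([37. , 72.3]), 82.7) zmax 50.0 867
top (array([0., 0.]), array([0., 0.]), 0.0)
top (array([0., 0.]), array([0., 0.]), 0.0)
top (array([0., 0.]), array([0., 0.]), 0.0)
top (array([ 649.9, -152.5]), array([35.8, 52.5]), 82.4)
top (array([ 467.2, -156.3]), array([26.1, 26.3]), -48.1)
turn -0.0 shift [-137.1 -180.6   54.6] tilt 0.06
```

View pics/w4.png

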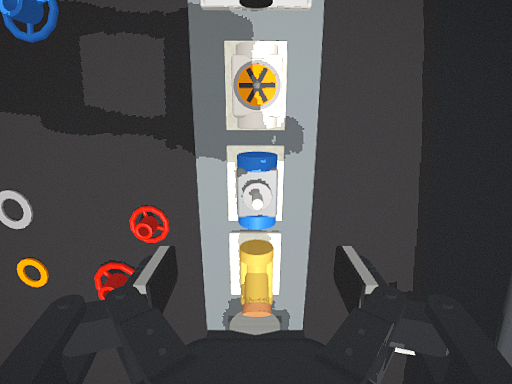

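Run:
```python
from plant import arm,cams
from h import *
from scipy.spatial.transform import Rotation as R
s=arm.read_state();w=cams.read_camera('wrist')
L=R.from_quat(s['eef_rot']).inv().apply(cloud(w,w['range_z']>0)-s['eef_pos'])
t=L[(abs(L[:,1])>38)&(abs(L[:,1])<60)&(abs(L[:,0])<20)&(L[:,2]<110)]
print(np.percentile(t,[0,50,90,99,100],axis=0).round(1).tolist(),len(t))
```

```text
[[-12.8, -60.0, -23.6], [7.3, 41.5, 8.8], [12.1, 58.4, 44.1], [16.5, 59.8, 56.3], [17.6, 60.0, 59.8]] 11461
```

Emit:
carry_out(
  commands="-.0274 -.0361 0.0109 0 0 0 0.0854;-.0274 -.0361 0.0109 0 0 0 0.0854;-.0274 -.0361 0.0109 0 0 0 0.0854;-.0274 -.0361 0.0109 0 0 0 0.0854;-.0274 -.0361 0.0109 0 0 0 0.0854;0 0 0 0 0 0 0.06;0 0 0 0 0 0 0.06;0 0 0 0 0 0 0.06;0 0 0 0 0 0 0.06",
)

```text
time_s: 25.68
eef_pos: [468.6, -155.8, 180.7]
eef_rot: [0.751, 0.66, 0.0, 0.0]
contact_force: [-0.0, -0.5, 0.5]
grip_width: 60.2
gripper_force: 0.0
```

Run:
```python
from plant import arm,cams
from h import *
from scipy.spatial.transform import Rotation as R
s=arm.read_state();print(s['eef_pos'],s['time_s'],s['grip_width'])
w=wr(cams,(467.3,-156.2),38,20,36);wr(cams,(467.3,-156.2),40,-3,36)
L=R.from_quat(s['eef_rot']).inv().apply(cloud(w,w['range_z']>0)-s['eef_pos'])
t=L[(abs(L[:,1])>24)&(abs(L[:,1])<50)&(abs(L[:,0])<20)&(L[:,2]<110)]
print(np.percentile(t,[0,50,90,99,100],axis=0).round(1).tolist(),len(t))
cv2.imwrite('pics/w5.png',w['img'][:,:,::-1])
plan(s,(467.3,-156.2,100),-7.4)
```

```text
[ 468.55553854 -155.78064986  180.6799613 ] 25.675 60.22325479885352
wrist (array([ 466.2, -157.2]), array([26.8, 27. ]), 70.8) zmax 32.4 645
wrist (array([ 467.4, -156.3]), array([79. , 79.5]), 80.7) zmax 31.9 5220
[[-12.8, -50.0, -22.7], [10.5, 24.6, 15.2], [16.7, 45.4, 50.1], [17.4, 49.8, 63.5], [18.5, 50.0, 68.0]] 10376
turn 0.0 shift [-0.6 -1.2 80.7] tilt 0.03
```

View pics/w5.png

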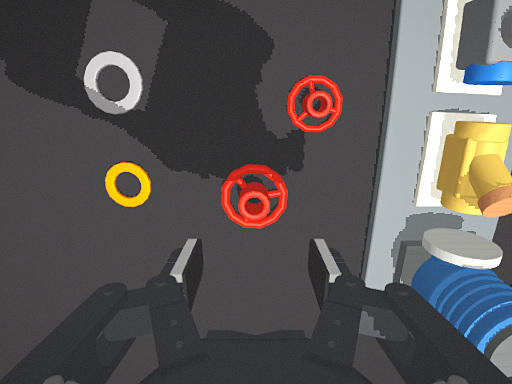

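Emit:
carry_out(
  commands="-.0011 -.0014 0.03 0 0 0 0.06;0 0 0.03 0 0 0 0.06;0 0 0.025 0 0 0 0.06;0 0 0.0097 0 0 0 0.06;0 0 0 0 0 0 0.06;0 0 0 0 0 0 0.015;0 0 0 0 0 0 0.015;0 0 0 0 0 0 0.015;0 0 0 0 0 0 0.015;0 0 0 0 0 0 0.015;0 0 0 0 0 0 0.015;0 0 0 0 0 0 0.015",
  grip_force=25,
)

```text
time_s: 27.28
eef_pos: [466.9, -157.3, 86.9]
eef_rot: [0.751, 0.66, 0.0, 0.001]
contact_force: [-0.5, -0.1, 6.0]
grip_width: 27.0
gripper_force: 24.5
```

Gripped on the hub at 27 mm. I lift and measure the wheel in the tool frame.

Emit:
carry_out(
  commands="0 0 -.03 0 0 0 0.015;0 0 -.05 0 0 0 0.015;0 0 -.05 0 0 0 0.015;0 0 -.02 0 0 0 0.015;0 0 0 0 0 0 0.015;0 0 0 0 0 0 0.015;0 0 0 0 0 0 0.015",
)

```text
time_s: 28.15
eef_pos: [465.8, -156.8, 234.5]
eef_rot: [0.751, 0.66, -0.0, -0.001]
contact_force: [-0.6, 0.2, -1.4]
grip_width: 27.0
gripper_force: 25.1
```

Run:
```python
from plant import arm,cams
from h import *
from scipy.spatial.transform import Rotation as R
s=arm.read_state();print(s['eef_pos'],s['time_s'],s['grip_width'])
w=cams.read_camera('wrist');q=R.from_quat(s['eef_rot'])
f,im=w['range_z'],w['img'].astype(int)
red=(im[...,0]>80)&(im[...,0]>2.5*im[...,1])&(im[...,0]>2.5*im[...,2])
L=q.inv().apply(cloud(w,red)-s['eef_pos'])
rim=L[(L[:,2]>72)&(L[:,2]<95)&(np.abs(L[:,:2]).max(1)<50)];hub=L[(L[:,2]>45)&(L[:,2]<64)&(np.abs(L[:,:2]).max(1)<25)]
for n,t in (('rim',rim),('hub',hub)): print(n,len(t),np.percentile(t,[1,50,99],axis=0).round(1).tolist(),cv2.minEnclosingCircle(t[:,:2].astype(np.float32)))
A=np.c_[rim[:,:2],np.ones(len(rim))];print('plane',np.linalg.lstsq(A,rim[:,2],rcond=None)[0])
cv2.imwrite('pics/w6.png',w['img'][:,:,::-1])
plan(s,(664.8,-43.6,s['eef_pos'][2]),-7.4)
```

```text
[ 465.81501962 -156.84356805  234.50650804] 28.15 26.986521773560437
rim 2765 [[-28.5, -30.6, 72.5], [13.8, -1.7, 79.6], [30.5, 28.6, 84.5]] ((-0.021187543869018555, -0.8696534037590027), 31.867633819580078)
hub 1594 [[-12.4, -14.1, 56.0], [2.1, -1.1, 57.5], [13.9, 12.1, 63.7]] ((-2.048661708831787, 5.169980525970459), 21.651718139648438)
plane [2.66340913e-02 3.53447284e-03 7.91878851e+01]
turn -0.0 shift [137.9 182.7  -0.3] tilt 0.16
```

View pics/w6.png

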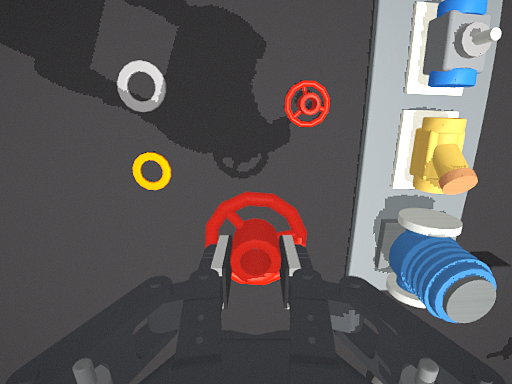

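Emit:
carry_out(
  commands=".0275 .0367 0 0 0 0 0.015;.0275 .0367 0 0 0 0 0.015;.0275 .0367 0 0 0 0 0.015;.0275 .0367 0 0 0 0 0.015;.0276 .0368 0 0 0 0 0.015;0 0 .02 0 0 0 0.015;0 0 .02 0 0 0 0.015;0 0 0 0 0 0 0.015;0 0 0 0 0 0 0.015;0 0 0 0 0 0 0.015;0 0 0 0 0 0 0.015",
)

```text
time_s: 29.58
eef_pos: [666.4, -44.5, 196.7]
eef_rot: [0.751, 0.66, 0.0, 0.0]
contact_force: [0.5, -0.2, -1.2]
grip_width: 26.9
gripper_force: 25.2
```

```bash
cat > m.py <<'E'
from plant import arm,cams
from h import *
from scipy.spatial.transform import Rotation as R
s=arm.read_state();q=R.from_quat(s['eef_rot']);P=[arm.read_state()['eef_pos']]
w=cams.read_camera('wrist');im=w['img'].astype(int)
for i in range(2): cams.read_camera('wrist');P.append(arm.read_state()['eef_pos'])
s['eef_pos']=np.mean(P,0);print(np.round(P,1).tolist())
red=(im[...,0]>80)&(im[...,0]>2.5*im[...,1])&(im[...,0]>2.5*im[...,2])
L=q.inv().apply(cloud(w,red)-s['eef_pos']);rim=L[(L[:,2]>72)&(L[:,2]<95)&(np.abs(L[:,:2]).max(1)<50)]
c,r=cv2.minEnclosingCircle(rim[:,:2].astype(np.float32));print('rim',c,r)
stem=q.inv().apply(np.array([664.8,-43.6,84])-s['eef_pos']);print('stem in tool',stem.round(1),'needed shift',(stem[:2]-c).round(1))
v=cloud(w,~red);Q=near(v,(664.8,-43.6),25,70,92);print('stem seen',len(Q),Q.mean(0).round(1) if len(Q) else '')
cv2.imwrite('pics/w7.png',w['img'][:,:,::-1][150:384,100:420])
E
python3 m.py
```

```text
[[666.4, -44.5, 196.7], [666.3, -44.4, 196.4], [666.2, -44.4, 196.3]]
rim (0.7315147519111633, -0.9982525706291199) 31.315431594848633
stem in tool [  0.6  -1.7 112.5] needed shift [-0.1 -0.7]
stem seen 120 [665.2 -40.4  79.4]
```

View pics/w7.png

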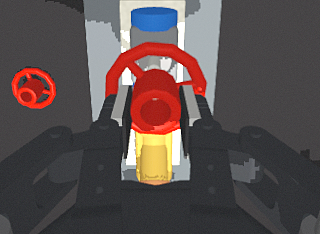

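Emit:
carry_out(
  commands="0 -.0007 .015 0 0 0 0.015;0 0 .01 0 0 0 0.015;0 0 .004 0 0 0 0.015;0 0 .004 0 0 0 0.015;0 0 .003 0 0 0 0.015;0 0 0 0 0 0 0.015;0 0 0 0 0 0 0.015",
)

```text
time_s: 30.6
eef_pos: [665.6, -44.3, 160.2]
eef_rot: [0.751, 0.66, 0.0, 0.0]
contact_force: [0.7, -0.0, -1.3]
grip_width: 26.8
gripper_force: 25.2
```

Emit:
carry_out(
  commands="0 0 .003 0 0 0 0.015;0 0 .003 0 0 0 0.015;0 0 .002 0 0 0 0.015;0 0 .001 0 0 0 0.015;0 0 0 0 0 0 0.015;0 0 0 0 0 0 0.015",
)

```text
time_s: 31.35
eef_pos: [665.5, -44.3, 151.1]
eef_rot: [0.751, 0.66, 0.0, 0.0]
contact_force: [-1.3, 1.0, 0.5]
grip_width: 26.7
gripper_force: 25.4
```

Emit:
carry_out(
  commands="0 0 0.0005 0 0 0 0.015;0 0 0 0 0 0 0.05;0 0 0 0 0 0 0.05;0 0 0 0 0 0 0.05;0 0 0 0 0 0 0.05;0 0 -.02 0 0 0 0.05;0 0 -.04 0 0 0 0.05;0 0 -.05 0 0 0 0.05;0 0 0 0 0 0 0.05;0 0 0 0 0 0 0.05;0 0 0 0 0 0 0.05",
)

```text
time_s: 32.72
eef_pos: [664.9, -44.2, 258.6]
eef_rot: [0.751, 0.66, -0.001, -0.001]
contact_force: [0.1, 0.2, 0.2]
grip_width: 49.6
gripper_force: 0.0
```

Run:
```python
from plant import arm,cams
from h import *
s=arm.read_state();print(s['eef_pos'],s['time_s'])
w=cams.read_camera('wrist');im=w['img'].astype(int)
red=(im[...,0]>80)&(im[...,0]>2.5*im[...,1])&(im[...,0]>2.5*im[...,2])
Q=near(cloud(w,red),(664.8,-43.6),45,60,100);rim=Q[Q[:,2]<78];print(cv2.minEnclosingCircle(rim[:,:2].astype(np.float32)),np.percentile(Q[:,2],[1,50,99]))
print('tilt',np.linalg.lstsq(np.c_[rim[:,:2],np.ones(len(rim))],rim[:,2],rcond=None)[0])
P=cloud(w,w['range_z']>0)
print('stem',near(cloud(w,~red),(664.8,-43.6),12,80,90).mean(0),'flow',rect(near(P,(677,54),48,30,70)),'str',rect(near(P,(651,-143),48,26,50)))
cv2.imwrite('pics/w8.png',w['img'][:,:,::-1])
```

```text
[664.89355997 -44.17868791 258.5872769 ] 32.725
((664.6071166992188, -43.570518493652344), 31.029590606689453) [67.78744586 72.04608246 95.21065742]
tilt [3.47081029e-04 1.93382987e-03 7.12809591e+01]
stem [664.78503444 -43.65139264  84.09231535] flow (array([676.9,  52.9]), array([43.9, 72.5]), 83.4) str (array([ 651.7, -142.3]), array([37.2, 71.9]), 82.4)
```

View pics/w8.png

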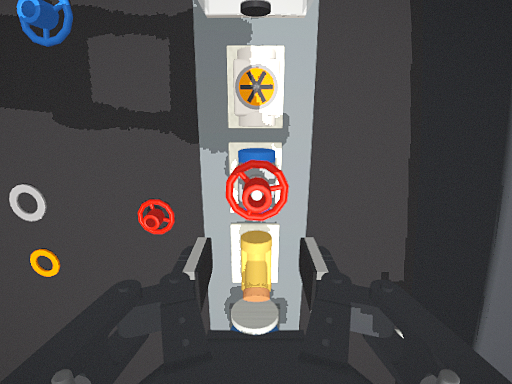

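The red wheel at (257,190) lies level with its rim top at 72 mm, centred on the stem within 1 mm. All three parts sit centred on their pads, so I hand in.

```bash
python3 -c "
from plant import arm
print(arm.hand_in())"
```

```text
the job is handed in; nothing more can be done
None
```

The job is handed in, but no verdict came back: the strainer is on the pad by the pump, the flow meter on the pad by the tank, and the valve between them with the red handwheel level on its stem, all within tolerance on my last camera check at 33 s, and the blue handwheel was not touched.

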